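# Nest the coil covers and stow their knob

## Robot

A 7-joint arm with a two-finger parallel gripper is mounted at the origin on the work surface. World frame = base frame: x ahead of the robot, y to its left, z up, the work surface at z = 0. Lengths are in mm, angles in degrees, forces in N, time in s.
With the tool pointing down it reaches from about 400 to 900 mm from the base axis. Payload 5.5 kg.
Tool frame: the origin (TCP) lies at the very end of the fingers, on their centre line; the grasp point (between the pads) lies 19 mm behind it (robot.grip_point_offset is the distance from the TCP to the grasp point, in mm); y points along the fingers, x is the direction in which the jaws open and shut, and the axes are right-handed (so a half turn about y gives the same grasp; the last joint's range is limited). The gripper opens to 92 mm and grips with 3 to 60 N. Pads are 19 mm wide; open, the fingers measure 130 mm over their backs; the gripper's body (75 mm by 190 mm) begins 47 mm behind the grasp point.
Start: joints at [78.392, 28.699, -24.465, 88.831, 12.651, 65.22, -12.049], TCP at [291.972, -580.735, 197.829] pointing down, gripper open.
Joint ranges: [-164.97, 164.97], [-17.58, 116.51], [-87.97, 89.64], [11.32, 138.91], [-80.73, 260.73], [10.89, 115.49], [-147.41, 147.41]. Speed limits (degrees/s): [147.25, 147.25, 180, 180, 180, 180, 180].

## Interface

Orientations are given as a 3x3 rotation matrix whose columns are the frame's x, y, z axes.
In Python, from plant import robot, planner, cams gives the robot as it stands. The module is installed in compiled form; this text tells all that it offers. Calls block until the motion is done:
- robot.goto(position, orientation): joint-space move of the TCP to a pose.
- robot.movel(position, feed=150, rotation=None): straight line of the TCP; rotation=None keeps the orientation; feed is the mean speed in mm/s.
- robot.goto_joints(angles): joint-space move.
- robot.set_gripper(opening, newtons=None): opening from 0.0 (shut) to 1.0 (fully open); newtons is the grip in N (None keeps the last); returns when the fingers have stopped.
- robot.sleep(seconds).
- planner.inverse_kinematics(position, orientation): joint angles nearest the present ones, or None.
- robot.state(): the state.
- cams.capture(name): name is "scene" or "top"; returns (picture, depth): 384x512x3 uint8, red, green, blue; 384x512 float32, mm along the optical axis (not along the pixel's ray), 0 where there is no reading.
- cams.camera_info(name): a dict with "camera_matrix" (3x3 intrinsics, pixels), "k1" (the pictures are not rectified: a ray, as slopes to the right and down, at radius r is drawn at 1 + k1 r^2 times it, then the intrinsics apply), "position" and "orientation" of the camera in the world. Camera axes: x right, y down, z forward; pixel columns grow to the right and rows downward; lengths in mm; the calibration is good to about 2 mm. A picture is of the moment at which its call begins. camera_info takes no time and is no camera call.
A pose or a line that the arm cannot do raises robot.Unreachable and nothing moves.
- robot.finish_job(): hands the job in, once; it reports no verdict.
The state is a dict: "time_s": time; "q": joint angles; "joint_vel": joint speeds; "effort": joint torques, N m; "eef_pos": TCP position; "eef_rot": TCP orientation; "wrist_force": force on the tool from outside, world axes, zero at the start; "moment": the same for the moment, N m; "grip_width": opening from 0.0 (shut) to 1.0 (fully open).
Only numpy, scipy, OpenCV 4.12 (cv2) and the standard library are available. Lean on these libraries where they do the work, as an engineer would, in place of code of your own. Each camera call takes 0.05 s, during which the arm holds its last target. There are 200 camera calls.

## Task

Put the set of domed coil covers away upside down: take the middle one from its easel and lay it level inside the big upturned cover, then lay the small one level inside the middle one. Last, fetch the loose cream dial knob out of the green tin and leave it lying in the small cover on top. Leave the big cover where it stands and do not disturb the other things on the desk.

Things in the scene. Friction and masses are not known exactly. Their poses are not given: they have to be found in the camera images.
- big_cover: big aluminium domed cover, no straps, loose (350 g), already upside down, mouth up, on the desk. Origin: underside of its crown, on the axis; z up. Rim 152 mm across outside, 56 mm high, walls and crown 4 mm, outer crown flat, 68 mm across. The middle cover's crown rests on its inner floor with about 6 mm of play all round; nested, all rims are 56 mm up
- mid_cover_center (a point): middle aluminium domed cover: point on its axis half-way from crown to rim. Rim 118 mm across outside, 52 mm crown to rim, crown and walls 4 mm thick, outer crown flat, 52 mm across; about 140 g. +z runs from crown out of the mouth (straight up when upside down and level). Brass straps on the rim at its +x and -x. 
- mid_cover_strap (a point): middle cover's +x strap (the upper one at the start), centre of its free part: 56.5 mm from the cover's axis, 41 mm along +z from the cover's centre. Axes as the cover's. Strap 14 mm wide (y), 5 mm thick (x), rising 30 mm past the rim along +z (15 mm each way from here). Pinch along y, tool at any tilt, finger ends short of the rim, 30 N or more: the cover hangs to one side
- small_cover_center (a point): small aluminium domed cover: point on its axis half-way from crown to rim. Rim 86 mm across outside, 48 mm crown to rim, crown and walls 4 mm thick, outer crown flat, 38 mm across; about 90 g. +z runs from crown out of the mouth (straight up when upside down and level). Brass straps on the rim at its +x and -x. Nested, its crown is on the middle one's inner floor, the centres 2 mm apart in height
- small_cover_strap (a point): small cover's +x strap (the upper one at the start), centre of its free part: 40.5 mm from the cover's axis, 39 mm along +z from the cover's centre. Axes as the cover's. Strap 14 mm wide (y), 5 mm thick (x), rising 30 mm past the rim along +z (15 mm each way from here). Pinch along y, tool at any tilt, finger ends short of the rim, 30 N or more: the cover hangs to one side
- tin: open green round tin, fixed, 144 mm across, 38 mm high, walls and floor 3 mm. Origin: centre of its underside on the desk
- dial_knob_center (a point): loose cream bakelite dial knob, its centre half-way up; it stands on the floor of the tin. 32 mm high, round, 26 mm across (32 mm at the skirt, lowest 9 mm), 40 g; z up along its axis. The small cover is 78 mm across inside its mouth, so the knob can be let go there with its foot just below the rim
- mid_easel: middle cover's wooden easel, fixed, foot 120 x 105 mm, up to 86 mm high; origin under its middle on the desk. Board slopes at 40 degrees, rising to +x. The cover starts with its crown flat on the board, 50 mm above this origin, its +z leaning 40 degrees from vertical to the easel's -x (the robot side), against two pegs below; nothing holds it: it lifts off along its +z
- small_easel: small cover's wooden easel, fixed, foot 120 x 90 mm, up to 75 mm high; origin under its middle on the desk. Board slopes at 40 degrees, rising to +x. The cover starts with its crown flat on the board, 45 mm above this origin, its +z leaning 40 degrees from vertical to the easel's -x (the robot side), against two pegs below; nothing holds it: it lifts off along its +z
- valve_a_center (a point): miniature clear glass valve on a black base, 21 mm across, 59 mm high, upright; its middle (30 mm up). Bystander
- valve_b_center (a point): the second glass valve, the same. Bystander
- clamp_ring_center (a point): brass valve clamp ring, 40 mm across, 12 mm high; its middle. Bystander
- choke_center (a point): rust-spotted steel choke with copper winding, 42 x 50 x 34 mm; its middle. Bystander
- tin_lid_center (a point): the tin's green screw lid, lying flat, 148 mm across, 12 mm high; its middle. Bystander
- screwdriver_grip (a point): grip of a 160 mm screwdriver lying on the desk. Bystander
There are look-alikes about, which are no part of the job. Leave any purple look-alike of the part that bears mid_cover_center alone. Leave any purple look-alike of the part that bears small_cover_center alone.

How it is judged:
By the outcome, as a careful person would: the job done as asked, in the order asked, and still so for the second after the job is handed in, with the robot touching nothing.
It also fails if it takes over 72 s, if anything falls off the work surface, if the arm or the gripper's body presses on something with over 40 N, if the wrist force passes 120 N, or if a joint passes its speed limit or range.

## Working session

There is one attempt and no reset: what is moved stays moved. The work goes in short steps, each a Python script; the robot and the scene stay as the last script left them, time stands still between calls to the robot, and variables do not carry over. Pictures are saved under pics/ and viewed, about 8 in all and at most 12, crops included, and the job is handed in when it is done.

```bash
mkdir -p pics
cat > h.py <<'E'
import numpy as np, cv2
from plant import robot, planner, cams
def cap(n):
    im,d=cams.capture(n); i=cams.camera_info(n); return im,d,i
def world(info,u,v,d):
    K=np.array(info["camera_matrix"]);k1=info["k1"];R=np.array(info["orientation"]);p=np.array(info["position"])
    u=np.asarray(u,float);v=np.asarray(v,float);d=np.asarray(d,float)
    xd=(u-K[0,2])/K[0,0];yd=(v-K[1,2])/K[1,1];x,y=xd.copy(),yd.copy()
    for _ in range(8):
        s=1+k1*(x*x+y*y);x,y=xd/s,yd/s
    return np.stack([x*d,y*d,d],-1)@R.T+p
def cloud(im,d,info):
    v,u=np.mgrid[:d.shape[0],:d.shape[1]]
    P=world(info,u,v,d);P[d<=0]=np.nan;return P
def save(name,im,box=None,s=1):
    if box: im=im[box[1]:box[3],box[0]:box[2]]
    im=cv2.resize(im,None,fx=s,fy=s,interpolation=cv2.INTER_CUBIC)
    cv2.imwrite('pics/'+name+'.png',cv2.cvtColor(im,cv2.COLOR_RGB2BGR))
E
python3 - <<'E'
from h import *
for n in("scene","top"):
    im,d,i=cap(n);np.savez(n+'0.npz',im=im,d=d);save(n+'0',im,s=1.5);print(n,i)
print(robot.state()["time_s"],robot.grip_point_offset)
E
```

```text
scene {'camera_matrix': array([[418.09089846,   0.        , 248.39151059],
       [  0.        , 418.09089846, 196.7684333 ],
       [  0.        ,   0.        ,   1.        ]]), 'k1': 0.04913074095562361, 'position': array([1355.45635862,  140.5214777 ,  706.79586598]), 'orientation': array([[-0.22864316,  0.56197422, -0.79492596],
       [ 0.97348742,  0.13758343, -0.18273765],
       [ 0.00667479, -0.81563214, -0.57853234]])}
top {'camera_matrix': array([[410.39544885,   0.        , 255.76488419],
       [  0.        , 410.39544885, 200.21537585],
       [  0.        ,   0.        ,   1.        ]]), 'k1': 0.004140334508467518, 'position': array([ 397.34760675,  -70.88441048, 1329.66980637]), 'orientation': array([[-0.00380476, -0.99023647,  0.13934583],
       [-0.99978294,  0.00662122,  0.01975405],
       [-0.02048382, -0.13924043, -0.99004672]])}
0.1 18.8
```

View pics/scene0.png

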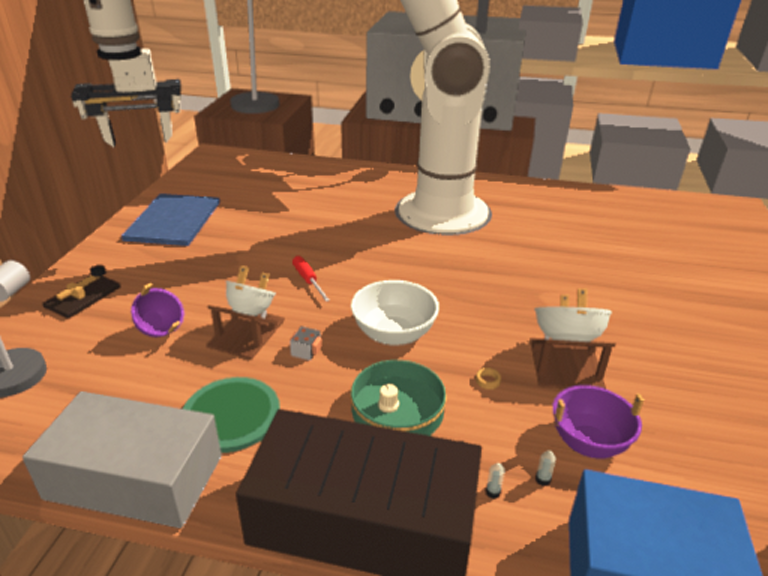

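View pics/top0.png

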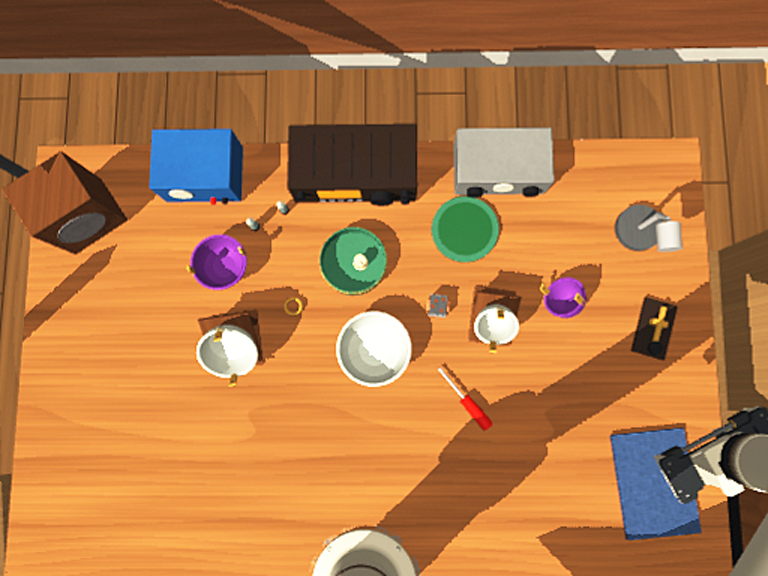

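Top view (1.5x): the candidates for the middle cover are the white one on its easel at (228,350) and the purple one at (218,262). For the small cover they are the white one on its easel at (496,325) and the purple one at (566,297). The aluminium pair on the easels fits the description, and purple is excluded. The big cover is at (374,348), the tin at (353,260) and the knob at (360,262). One enlarged crop will confirm this, and I'll measure at the same time.

Run:
```python
from h import *
D={}
for n in("scene","top"):
    z=np.load(n+'0.npz');i=cams.camera_info(n);D[n]=(z['im'],z['d'],cloud(z['im'],z['d'],i))
im=D['top'][0]
a=cv2.resize(im[195:265,120:190],(390,390),interpolation=2);b=cv2.resize(im[180:250,300:370],(390,390),interpolation=2)
save('cand',np.hstack([a,b]))
R={'mid':{'top':(120,195,190,265),'scene':(345,185,415,250)},'small':{'top':(300,180,370,250),'scene':(140,170,190,225)}}
for k in R:
  for n in R[k]:
    im,d,P=D[n];x0,y0,x1,y1=R[k][n];hsv=cv2.cvtColor(im,cv2.COLOR_RGB2HSV)
    m=np.zeros(d.shape,np.uint8);m[y0:y1,x0:x1]=1
    H,S,V=hsv[...,0],hsv[...,1],hsv[...,2]
    br=m*((H>13)&(H<30)&(S>90)&(P[...,2]>60)).astype(np.uint8)
    nn,l,st,c=cv2.connectedComponentsWithStats(br)
    for j in range(1,nn):
        if st[j,4]>=6:
            q=P[l==j];print(k,n,'brass',c[j].round(1),st[j,4],'mean',q.mean(0).round(1),'zmin/max',np.percentile(q[:,2],[2,98]).round(1))
    wh=(m>0)&(S<60)&(V>60)&(P[...,2]>40)
    q=P[wh];print(k,n,'white',wh.sum(),q.mean(0).round(1),q.min(0).round(1),q.max(0).round(1))
for n,bx in(('top',(220,203,278,262)),('scene',(228,182,298,234))):
    im,d,P=D[n];x0,y0,x1,y1=bx;q=P[y0:y1,x0:x1].reshape(-1,3);s=cv2.cvtColor(im,cv2.COLOR_RGB2HSV)[y0:y1,x0:x1,1].ravel()
    q=q[(s<70)&(q[:,2]>50)&(q[:,2]<64)];A=np.c_[2*q[:,:2],np.ones(len(q))];r=np.linalg.lstsq(A,(q[:,:2]**2).sum(1),rcond=None)[0]
    print('big rim',n,len(q),r[:2],np.sqrt(r[2]+r[0]**2+r[1]**2),np.median(q[:,2]))
for n,bx in(('top',(205,145,265,200)),('scene',(230,238,300,295))):
    im,d,P=D[n];x0,y0,x1,y1=bx;hs=cv2.cvtColor(im,cv2.COLOR_RGB2HSV)[y0:y1,x0:x1].reshape(-1,3);q=P[y0:y1,x0:x1].reshape(-1,3)
    c=(hs[:,0]<32)&(hs[:,0]>12)&(hs[:,1]<150)&(hs[:,2]>110)&(q[:,2]>10)&(q[:,2]<60)
    print('knob',n,c.sum(),np.median(q[c],0),q[c].min(0),q[c].max(0));t=c&(q[:,2]>31);print(' top',t.sum(),q[t].mean(0))
    g=(hs[:,0]>60)&(hs[:,0]<95)&(hs[:,1]>80)&(q[:,2]>33)&(q[:,2]<43);q=q[g]
    A=np.c_[2*q[:,:2],np.ones(len(q))];r=np.linalg.lstsq(A,(q[:,:2]**2).sum(1),rcond=None)[0];print('tin',n,len(q),r[:2],np.sqrt(r[2]+r[0]**2+r[1]**2))
```

```text
mid top brass [145.  222.8] 45 mean [500.7 277.9 135.6] zmin/max [110.  150.3]
mid top brass [154.7 253.9] 27 mean [411.  264.6  68.5] zmin/max [60.9 77.4]
mid top white 838 [472.1 280.6  65.9] [420.  213.3  40. ] [521.3 331.2 129.1]
mid scene brass [387.8 197.8] 84 mean [500.2 278.6 137.8] zmin/max [125.6 148.9]
mid scene brass [376.2 200. ] 44 mean [425.2 264.4  76.5] zmin/max [ 62.1 123.9]
mid scene brass [387.4 207.7] 12 mean [515.1 280.7 120.2] zmin/max [117.7 123. ]
mid scene white 862 [513.  271.7  95.5] [480.6 215.7  51. ] [545.  327.7 126.5]
small top brass [333.5 208.4] 26 mean [ 542.1 -277.1  116.5] zmin/max [ 97.1 129.4]
small top brass [328.  231.8] 28 mean [ 475.8 -266.    71.2] zmin/max [61.3 80.8]
small top white 474 [ 522.7 -275.9   63.4] [ 485.3 -318.9   40.1] [ 565.5 -229.1  131. ]
small scene brass [161.4 183. ] 68 mean [ 541.4 -273.3  118.9] zmin/max [107.6 129.6]
small scene brass [175.7 186.2] 45 mean [ 478.3 -264.5   69.6] zmin/max [60.6 78.4]
small scene brass [158.8 191.2] 12 mean [ 554.9 -276.8  102. ] zmin/max [ 99.4 104.9]
small scene white 459 [ 554.5 -261.7   79.7] [ 522.6 -304.6   45.6] [ 570.  -227.5  108.9]
big rim top 314 [476.25494925 -22.37429915] 73.37851990539319 55.27815125408665
big rim scene 366 [478.89620208 -21.37748938] 73.70914249503656 54.64927161919121
knob top 110 [661.72717112   8.68751808  33.88141346] [596.3617667  -49.41763582  10.20359309] [735.25670715  92.92635484  42.65745958]
 top 77 [664.7703258   18.86244253  35.64326619]
tin top 65 [668.10908035  22.14077743] 69.23526445972225
knob scene 304 [677.42564161  12.01928256  32.85773827] [597.36134785 -49.75953998  10.20286165] [742.11227269  94.9943762   40.68317027]
 top 191 [676.86465844  20.97400616  34.72886297]
tin scene 167 [670.29851587  23.3181579 ] 69.34369190776383
```

View pics/cand.png

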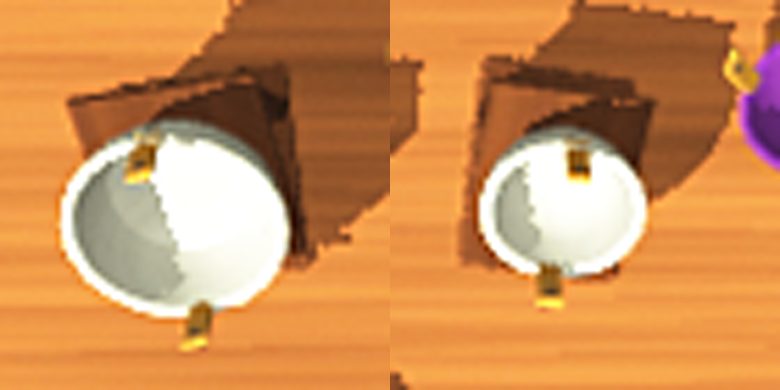

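The crops confirm that both easel covers are aluminium with brass straps. The strap spacings come out at 113 and 81 mm, which match the sizes given. Next I'll check reachability.

```bash
cat >> h.py <<'E'
def cover_R(yaw,lean):
    y,l=np.radians([yaw,lean]);ex=np.array([np.cos(y),np.sin(y),0]);k=np.array([0,0,1.])
    z=-np.sin(l)*ex+np.cos(l)*k;x=np.cos(l)*ex+np.sin(l)*k
    return np.c_[x,np.cross(z,x),z]
def tool_R(C,flip):   # fingers along -z of cover, jaws along its y
    s=-1 if flip else 1
    x=s*C[:,1];y=-C[:,2];return np.c_[x,y,np.cross(x,y)]
BIG=np.array([477.5,-22.]);UP=11.
MID=dict(r=56.5,h=67.,c=np.array([455.9,271.2,101.3]),yaw=8.5)
SM=dict(r=40.5,h=63.,c=np.array([508.8,-270.5,93.3]),yaw=-8.3)
def pick_tcp(P):
    C=cover_R(P['yaw'],40);return P['c']+P['r']*C[:,0]-UP*C[:,2],C
def place_tcp(P,yaw,crownz,xy=BIG):
    C=cover_R(yaw,0);return np.r_[xy,crownz+P['h']]+P['r']*C[:,0]-UP*C[:,2],C
E
python3 - <<'E'
from h import *
print(robot.state()['eef_rot'].round(3) if hasattr(robot.state()['eef_rot'],'round') else robot.state()['eef_rot'])
f=lambda p,R:(lambda q:None if q is None else np.round(q))(planner.inverse_kinematics(p,R))
for n,P,ys,cz in(('mid',MID,(8,-30,-60,30,60),4),('small',SM,(-98,-70,-50,82,50),8)):
  for fl in(0,1):
    p,C=pick_tcp(P);T=tool_R(C,fl);print(n,fl,'pick',p.round(),f(p,T),f(p+70*C[:,2],T))
    for y in ys:
        p,C=place_tcp(P,y,cz);T=tool_R(C,fl);print('  place',y,p.round(),f(p,T),f(p+[0,0,100],T))
E
```

```text
[[ 0.449 -0.001  0.893]
 [-0.893  0.002  0.449]
 [-0.002 -1.     0.   ]]
mid 0 pick [506. 279. 129.] [ -3.  20. -50. 136.  98.  38. -34.] [ 18.  11. -74. 137.  82.  38. -23.]
  place 8 [533. -14.  60.] [ 41.  37. -55. 111.  39.  52.  64.] [ 48.  31. -64. 107.  32.  62.  69.]
  place -30 [526. -50.  60.] [ 46.  38. -56. 112.  40.  52.  29.] [ 49.  28. -59. 108.  28.  60.  38.]
  place -60 [506. -71.  60.] [ 47.  34. -53. 114.  36.  49.   4.] [ 51.  25. -57. 110.  25.  58.  13.]
  place 30 [526.   6.  60.] [ 49.  52. -75. 112.  57.  65.  71.] [ 51.  38. -74. 108.  40.  66.  82.]
  place 60 [506.  27.  60.] [ 48.  50. -75. 115.  55.  63.  98.] [ 50.  35. -74. 110.  37.  64. 111.]
mid 1 pick [506. 279. 129.] [-71.  14.  26. 138.  99.  18. 136.] None
  place 8 [533. -14.  60.] [  28.   30.  -36.  111.   25.   46. -104.] [  35.   24.  -45.  107.   20.   57. -101.]
  place -30 [526. -50.  60.] [  24.   28.  -27.  112.   18.   44. -133.] [  31.   20.  -34.  108.   14.   56. -130.]
  place -60 [506. -71.  60.] [ -27.   29.   39.  117.  -26.   43. -122.] [ -38.   22.   52.  113.  -21.   55. -1
[... 790 characters left out ...]
] [ 53.  34. -74. 111.  37.  64. 103.]
small 1 pick [ 546. -276.  111.] [ 57.  20. -25. 133. 233.  12.  63.] [ 109.   33.  -84.  135.   82.   14. -136.]
  place -98 [472. -62.  60.] [ -42.   33.   58.  122.  -40.   47. -147.] [ 63.  30. -74. 114.  33.  61. 146.]
  place -70 [491. -60.  60.] [ -13.   23.   20.  118.  -12.   40. -145.] [ -40.   19.   52.  115.  -19.   54. -138.]
  place -50 [504. -53.  60.] [ -29.   28.   39.  117.  -26.   43. -114.] [  30.   18.  -32.  111.   11.   54. -147.]
  place 82 [483.  18.  60.] [ 34.  30. -48. 118.  31.  46. -41.] [ 46.  23. -62. 114.  25.  57. -36.]
  place 50 [504.   9.  60.] [ 32.  30. -44. 115.  29.  46. -69.] [ 40.  23. -54. 111.  22.  57. -63.]
```

```bash
cat >> h.py <<'E'
from scipy.spatial.transform import Rotation as Ro
def grasp(C,flip,b):  # tool tilted b deg about cover y so that the tips point towards the axis
    T=tool_R(C,flip); return Ro.from_rotvec(np.radians(b)*C[:,1]).as_matrix()@T
E
python3 - <<'E'
from h import *
def f(p,R):
    q=planner.inverse_kinematics(p,R); return None if q is None else np.round(q).astype(int).tolist()
for b in(20,35):
 print('b',b,grasp(cover_R(0,40),0,b)[:,1].round(2))
 for n,P,ys,cz in(('mid',MID,(8,-30,-60,40),4),('small',SM,(-98,-70,-50,82,50),8)):
  for fl in(0,1):
    p,C=pick_tcp(P);T=grasp(C,fl,b);print(n,fl,'pick',f(p,T),f(p+70*C[:,2],T))
    for y in ys:
        p,C=place_tcp(P,y,cz);T=grasp(C,fl,b);print('  place',y,f(p,T),f(p+[0,0,100],T))
E
```

```text
b 20 [ 0.34  0.   -0.94]
mid 0 pick [-10, 17, -32, 121, 37, 33, 29] [27, 22, -79, 122, 49, 48, 18]
  place 8 [34, 53, -57, 92, 39, 81, 65] [35, 46, -60, 89, 34, 88, 67]
  place -30 [44, 50, -54, 94, 29, 73, 42] [45, 43, -57, 91, 23, 81, 44]
  place -60 [53, 45, -53, 102, 21, 62, 24] [55, 38, -56, 98, 15, 71, 26]
  place 40 [34, 63, -75, 97, 59, 93, 75] [34, 52, -75, 94, 49, 95, 81]
mid 1 pick [-39, 14, 1, 122, 21, 28, -136] [-42, 6, 1, 124, 19, 35, -137]
  place 8 [20, 43, -34, 92, 23, 73, -103] [23, 37, -38, 89, 20, 82, -102]
  place -30 [26, 40, -25, 95, 7, 67, -121] [27, 33, -27, 91, 5, 77, -120]
  place -60 [31, 35, -20, 103, -4, 58, -135] [32, 27, -22, 99, -5, 69, -136]
  place 40 [18, 43, -43, 98, 36, 73, -89] [23, 38, -50, 94, 33, 83, -86]
small 0 pick [74, 30, -55, 117, 37, 30, 78] [84, 20, -62, 119, 22, 33, 92]
  place -98 [61, 35, -50, 117, 9, 42, 0] [65, 24, -55, 114, 0, 54, 5]
  place -70 [57, 44, -55, 107, 20, 57, 15] [59, 35, -58, 103, 12, 66, 18]
  place -50 [50, 46, -54, 101, 23, 65, 29] [52, 39, -57, 97, 17, 73, 32]
  place 82 [33, 55, -75, 113, 65, 85, 103] [35, 40,
[... 1515 characters left out ...]
-55, 96, 4, 74, 27]
  place -50 [50, 56, -52, 89, 17, 78, 36] [51, 49, -55, 87, 12, 85, 36]
  place 82 [22, 66, -75, 107, 72, 105, 94] [23, 52, -75, 105, 61, 103, 101]
  place 50 [25, 71, -75, 91, 64, 110, 78] [25, 61, -75, 89, 55, 112, 83]
small 1 pick [44, 27, -24, 104, 13, 47, -84] [49, 20, -27, 107, 10, 51, -81]
  place -98 [43, 33, -16, 115, -31, 51, -136] [42, 23, -15, 112, -31, 62, -141]
  place -70 [36, 41, -18, 99, -16, 66, -130] [36, 33, -18, 97, -18, 75, -133]
  place -50 [30, 45, -20, 90, -7, 75, -124] [31, 38, -21, 88, -9, 84, -126]
  place 82 [14, 51, -57, 107, 61, 88, -80] [21, 48, -71, 105, 59, 100, -77]
  place 50 [11, 52, -44, 92, 43, 89, -88] [15, 46, -51, 89, 41, 98, -86]
```

```bash
cat >> h.py <<'E'
def pose(P,C,axis_pt,b=20,flip=0,up=9.):
    T=grasp(C,flip,b); g=axis_pt+P['r']*C[:,0]+up*C[:,2]; return g+18.8*T[:,1],T
def rep(*a):
    s=robot.state();print(*a,'t',round(s['time_s'],2),'p',np.round(s['eef_pos'],1),'F',np.round(s['wrist_force'],1),'w',round(s['grip_width'],3))
E
python3 - <<'E'
from h import *
C=cover_R(MID['yaw'],40);p,T=pose(MID,C,MID['c']);z=C[:,2]
s=robot.state();print(p)
robot.movel([330,-480,330],feed=300);rep('up')
robot.goto([420,150,330],T);rep('wp')
robot.set_gripper(0.45,40)
robot.goto(p+70*z,T);rep('pre')
robot.movel(p,feed=100);rep('at')
robot.set_gripper(0,40);rep('grip')
robot.movel(p+60*z,feed=100);rep('lift')
robot.movel(p+60*z+[0,0,70],feed=150);rep('up')
im,d,i=cap('scene');save('m1',im,(300,90,460,260),3);np.savez('m1.npz',im=im,d=d)
E
```

```text
[499.34390765 277.6927355  126.84567866]
up t 0.82 p [ 328.6 -480.6  328.7] F [-0.1  1.  -0.4] w 0.997
wp t 3.08 p [420.4 149.4 330. ] F [-0.4 -1.2 -0.2] w 1.0
pre t 4.83 p [455.3 270.4 180.9] F [-0.2 -0.5  0.5] w 0.448
at t 5.67 p [499.4 277.8 127.3] F [-0.1 -0.3  0.4] w 0.453
grip t 6.48 p [499.4 277.7 126.8] F [-0.3 -0.3  0. ] w 0.006
lift t 7.23 p [461.4 271.8 172.8] F [-0.1 -0.1 -0.9] w -0.001
up t 7.85 p [460.9 271.4 241.8] F [ 0.2 -0.1 -0.6] w 0.004
```

View pics/m1.png

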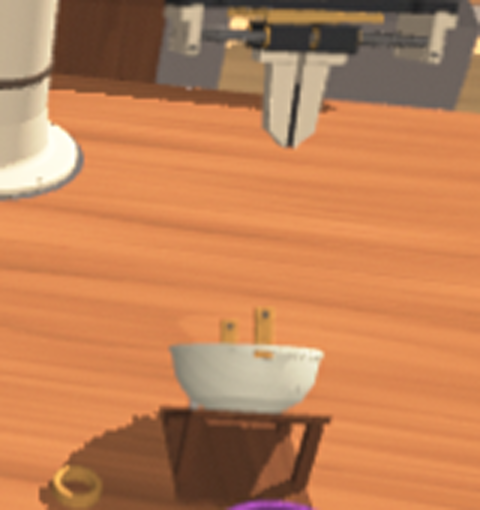

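The grip missed: the jaws shut fully and the cover is undisturbed on its easel, with its upper strap still at pixel (388,198). I'll compare the tip's projected position with its image before retrying.

Run:
```python
from h import *
s=robot.state();p=np.array(s['eef_pos']);T=np.array(s['eef_rot']);print(T.round(3))
def proj(n,X):
    i=cams.camera_info(n);c=np.array(i['orientation']).T@(X-i['position']);x,y=c[:2]/c[2];k=1+i['k1']*(x*x+y*y);return (np.array(i['camera_matrix'])@[x*k,y*k,1])[:2].round(1),c[2].round(1)
print('scene',proj('scene',p),'top',proj('top',p))
im,d,i=cap('top');P=cloud(im,d,i);np.savez('m1t.npz',im=im,d=d)
z=np.load('m1.npz');Q=cloud(z['im'],z['d'],cams.camera_info('scene'))
for v in range(128,145,2): print(v,[Q[v,u].round(0).tolist() for u in(390,396,402)])
x0,y0,x1,y1=345,185,415,250
hsv=cv2.cvtColor(z['im'],cv2.COLOR_RGB2HSV);br=(hsv[...,0]>13)&(hsv[...,0]<30)&(hsv[...,1]>90)&(Q[...,2]>60)
for v in range(188,212): 
    u=[u for u in range(380,396) if br[v,u]]
    if u: print(v,u[0],u[-1],Q[v,u].mean(0).round(1))
a=z['im'][115:215,350:430];cv2.imwrite('pics/m2.png',cv2.cvtColor(np.hstack([cv2.resize(a,(400,500)),cv2.resize(im[195:265,120:176],(400,500))]),4))
```

```text
[[-0.148  0.336 -0.93 ]
 [ 0.989  0.049 -0.139]
 [-0.001 -0.94  -0.34 ]]
scene (array([393. , 150.5]), np.float64(956.8)) top (array([135.6, 234.5]), np.float64(1093.2))
128 [[456.0, 255.0, 293.0], [456.0, 267.0, 295.0], [452.0, 280.0, 294.0]]
130 [[459.0, 255.0, 290.0], [455.0, 268.0, 289.0], [454.0, 281.0, 291.0]]
132 [[460.0, 256.0, 286.0], [455.0, 269.0, 284.0], [459.0, 281.0, 288.0]]
134 [[455.0, 258.0, 278.0], [458.0, 270.0, 281.0], [455.0, 283.0, 281.0]]
136 [[-116.0, 333.0, -1.0], [459.0, 271.0, 277.0], [-126.0, 376.0, -1.0]]
138 [[-96.0, 332.0, 1.0], [461.0, 271.0, 273.0], [-103.0, 374.0, 2.0]]
140 [[-80.0, 332.0, 1.0], [-89.0, 353.0, -1.0], [-93.0, 374.0, -1.0]]
142 [[-67.0, 332.0, -1.0], [-73.0, 352.0, -1.0], [-83.0, 374.0, -4.0]]
144 [[-42.0, 330.0, 4.0], [-55.0, 351.0, -0.0], [-58.0, 372.0, 1.0]]
192 385 391 [491.2 277.5 148.1]
193 385 391 [492.4 277.8 146.2]
194 385 391 [494.5 278.  144.7]
195 385 391 [495.1 278.5 142.3]
196 385 391 [497.  278.7 140.8]
197 385 391 [498.7 278.9 139.2]
198 385 391 [500.  279.3 137.3]
199 385 390 [503.  278.2 136.3]
200 385 390 [504.5 278.5 134.5]
201 385 390 [505.  279.  132.1]
202 385 390 [505.7 279.4 129.7]
203 385 390 [508.3 279.5 128.7]
204 385 390 [510.6 279.7 127.5]
207 385 389 [514.8 279.5 121.7]
208 385 390 [516.8 280.8 120.5]
```

View pics/m2.png

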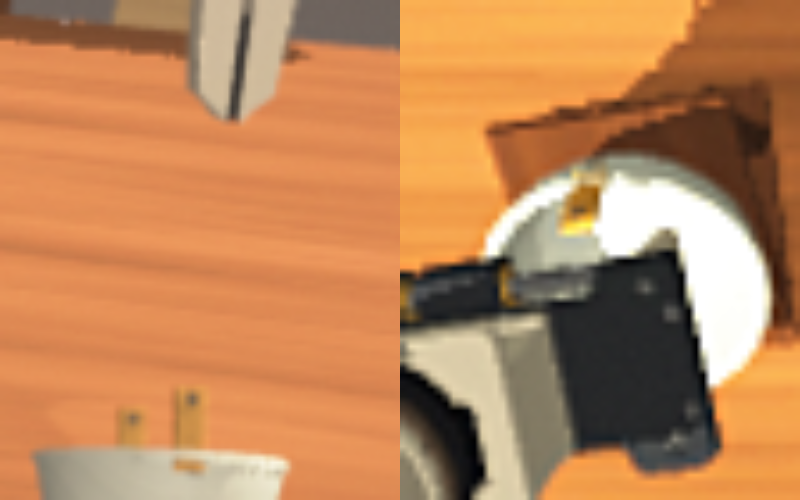

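The closed fingertips show at scene pixel (397,139), z≈272. The reported TCP projects to (393,150), z≈242. So the real finger ends sit about 30 mm behind the stated TCP along the tool. I'll cross-check that in the start picture before compensating.

Run:
```python
from h import *
z=np.load('scene0.npz');i=cams.camera_info('scene');P=cloud(z['im'],z['d'],i)
# start: TCP 292,-580.7,197.8 tool down ; gripper points nearby
c=np.linalg.norm(P[...,:2]-[292,-580.7],axis=-1)<110
q=P[c&(P[...,2]>120)];print('start lowest gripper z',np.sort(q[:,2])[:12].round(0))
q=q[q[:,2]<np.sort(q[:,2])[0]+12];print(q.mean(0),q.min(0),q.max(0))
# now, closed: points within 40 mm of tool axis, coords in tool frame rel. reported TCP
z=np.load('m1.npz');Q=cloud(z['im'],z['d'],i).reshape(-1,3);s=robot.state();T=np.array(s['eef_rot']);t=(Q-s['eef_pos'])@T
k=(abs(t[:,0])<40)&(abs(t[:,2])<40)&(t[:,1]>-110)&(t[:,1]<25);t=t[k]
h=np.arange(-105,20,6)
for a in h:
    m=(t[:,1]>=a)&(t[:,1]<a+6)
    if m.sum(): print(a,m.sum(),'x',t[m,0].min().round(1),t[m,0].max().round(1),'z',np.median(t[m,2]).round(1))
im,d,i=cap('top')
```

```text
start lowest gripper z [226. 228. 228. 229. 229. 231. 231. 232. 232. 232. 232. 232.]
[ 304.61799843 -585.41597828  233.13956342] [ 270.27389591 -628.14295572  225.62443215] [ 329.06546041 -522.23172001  237.29327944]
-105 94 x -38.9 31.2 z -36.1
-99 78 x -31.0 31.0 z -14.2
-93 70 x -30.2 29.8 z -13.5
-87 58 x -20.2 19.2 z -11.1
-81 59 x -19.7 19.3 z -11.4
-75 57 x -19.4 18.9 z -11.7
-69 50 x -19.6 18.2 z -11.3
-63 51 x -18.4 18.3 z -11.4
-57 51 x -18.0 16.3 z -12.0
-51 50 x -17.1 17.2 z -11.3
-45 45 x -17.2 16.0 z -11.9
-39 32 x -12.6 11.3 z -11.1
-33 16 x -7.6 7.5 z -11.6
```

The start picture agrees: the lowest finger point is z≈226 against a reported TCP of 198. The real finger ends are therefore 28.5 mm behind the reported TCP, and I'll compensate for that throughout.

```bash
cat >> h.py <<'E'
TIP=28.5  # measured: true finger ends lie this far behind the reported TCP
def pose(P,C,axis_pt,b=20,flip=0,up=9.):
    T=grasp(C,flip,b); g=axis_pt+P['r']*C[:,0]+up*C[:,2]; return g+(18.8+TIP)*T[:,1],T
E
python3 - <<'E'
from h import *
C=cover_R(MID['yaw'],40);p,T=pose(MID,C,MID['c']);z=C[:,2]
robot.set_gripper(0.45,40)
robot.goto(p+70*z,T);rep('pre')
robot.movel(p,feed=100);rep('at')
robot.set_gripper(0,40);rep('grip')
if robot.state()['grip_width']>.1:
    robot.movel(p+60*z,feed=80);rep('lift')
    robot.movel(p+60*z+[0,0,60],feed=150);rep('up')
im,d,i=cap('scene');save('m3',im,(300,90,460,260),3);np.savez('m3.npz',im=im,d=d)
E
```

```text
pre t 9.28 p [464.2 272.5 153.5] F [1.4 0.4 0.5] w 0.449
at t 10.13 p [509.  279.5 100.7] F [ 0.3 -0.5  0.7] w 0.454
grip t 10.7 p [509.1 279.4 100.3] F [0.1 1.4 1.8] w 0.142
lift t 11.6 p [471.  273.2 145.9] F [ 0.5  0.6 -0.8] w 0.144
up t 12.15 p [470.7 272.9 205.3] F [-0.1 -0.5 -1.4] w 0.146
```

View pics/m3.png

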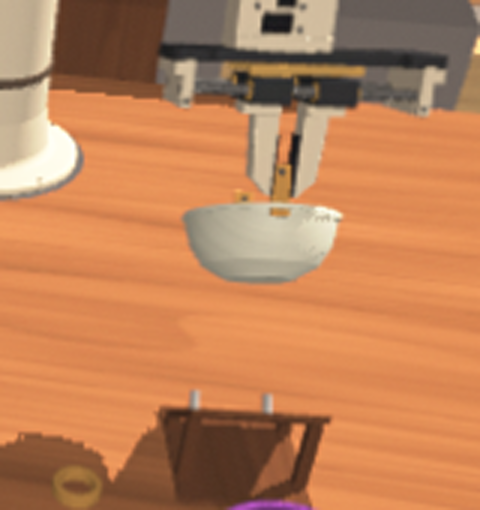

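The middle cover is held by its upper strap and the easel is empty. I'll carry it level over the big cover and measure its tilt and axis there.

```bash
cat >> h.py <<'E'
def shift(n):
    # add the mean of both cameras' calibration: keep raw
    return 0
def rimfit(box,n,zlo,zhi,R,im=None,d=None):
    """bright low-saturation points: plane through rim ring then circle"""
    if im is None: im,d,_=cap(n)
    P=cloud(im,d,cams.camera_info(n));x0,y0,x1,y1=box
    q=P[y0:y1,x0:x1].reshape(-1,3);s=cv2.cvtColor(im,cv2.COLOR_RGB2HSV)[y0:y1,x0:x1].reshape(-1,3)
    q=q[(s[:,1]<60)&(s[:,2]>70)&(q[:,2]>zlo)&(q[:,2]<zhi)]
    A=np.c_[2*q[:,:2],np.ones(len(q))];r=np.linalg.lstsq(A,(q[:,:2]**2).sum(1),rcond=None)[0]
    pl=np.linalg.lstsq(np.c_[q[:,:2]-r[:2],np.ones(len(q))],q[:,2],rcond=None)[0]
    return len(q),r[:2].round(1),np.sqrt(r[2]+r[0]**2+r[1]**2).round(1),'tilt deg',np.degrees(pl[:2]).round(1),'z',pl[2].round(1)
E
python3 - <<'E'
from h import *
C=cover_R(8,0);crown=110
p,T=pose(MID,C,np.r_[BIG,crown+67.]);print(p)
robot.movel([460,200,240],feed=250,rotation=None);rep()
robot.goto(p,T);rep('over');robot.sleep(.2)
for n in('top','scene'):
    im,d,i=cap(n);np.savez('m4%s.npz'%n,im=im,d=d)
    P=cloud(im,d,i);q=P[abs(P[...,2]-160)<25];q=q[np.linalg.norm(q[:,:2]-BIG,axis=1)<90]
    print(n,len(q),q.min(0),q.max(0))
    if n=='top':a=cv2.resize(im[180:290,190:300],(400,400))
    else:b=cv2.resize(im[100:250,200:350],(400,400))
save('m4',np.hstack([a,b]))
E
```

```text
[517.43003194 -16.38819998 141.55253904]
t 12.68 p [459.7 199.1 239.3] F [ 0.4  0.4 -1.3] w 0.144
over t 13.66 p [517.3 -13.7 141.2] F [ 0.5  1.  -1.4] w 0.145
top 180 [425.29780187 -79.29590941 135.16492225] [530.67948884 -38.80366801 167.76841624]
scene 612 [422.25400182 -79.64119815 135.02336293] [547.65854654  39.67750916 184.72103242]
```

View pics/m4.png

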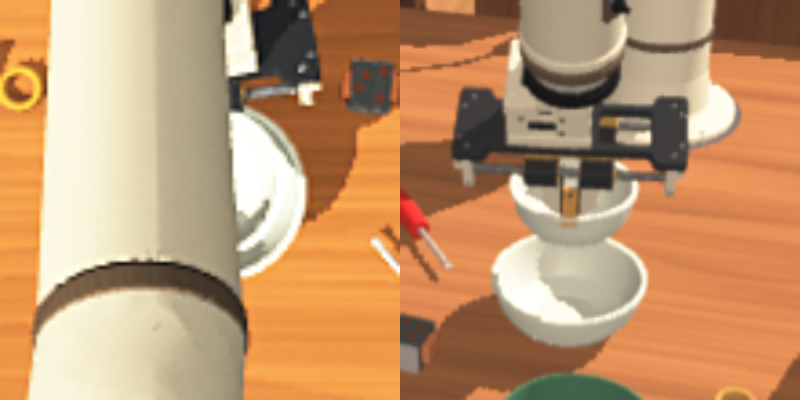

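Run:
```python
from h import *
from scipy.optimize import least_squares
Q=[]
for n,bx in(('top',(252,200,280,262)),('scene',(238,155,292,195))):
    z=np.load('m4%s.npz'%n);im,d=z['im'],z['d'];P=cloud(im,d,cams.camera_info(n));x0,y0,x1,y1=bx
    s=cv2.cvtColor(im,cv2.COLOR_RGB2HSV);m=(s[...,1]<70)&(s[...,2]>70)&(abs(P[...,2]-160)<22);mm=np.zeros_like(m);mm[y0:y1,x0:x1]=m[y0:y1,x0:x1]
    q=P[mm];q=q[np.linalg.norm(q[:,:2]-[477.5,-20],axis=1)<68]
    # rim ring: points at radius>53 about the guess
    for _ in range(1):
        f=least_squares(lambda a:np.maximum(0,0)+ (np.linalg.norm(q[:,:2]-a[:2],axis=1)[np.linalg.norm(q[:,:2]-[477.5,-20],axis=1)>53]-57),[477.5,-20],loss='soft_l1')
    c=f.x;r=np.linalg.norm(q[:,:2]-c,axis=1);e=q[(r>54)&(r<61)]
    # highest points per azimuth sector
    az=np.degrees(np.arctan2(e[:,1]-c[1],e[:,0]-c[0]));print(n,len(e),'c',c.round(1))
    for a in range(-180,180,30):
        k=(az>=a)&(az<a+30)
        if k.sum()>2: print('  az',a+15,k.sum(),'z90',np.percentile(e[k,2],85).round(1),'r',r[(r>54)&(r<61)][k].max().round(1))
```

```text
top 104 c [476.3 -19.3]
  az -135 23 z90 163.8 r 60.1
  az -105 26 z90 163.9 r 60.3
  az -75 25 z90 163.7 r 60.5
  az -45 23 z90 164.6 r 60.0
  az -15 6 z90 163.5 r 59.0
scene 326 c [477.8 -20.1]
  az -165 6 z90 156.3 r 57.0
  az -105 5 z90 161.0 r 59.7
  az -75 17 z90 161.9 r 59.5
  az -45 41 z90 161.4 r 59.6
  az -15 73 z90 161.0 r 60.5
  az 15 61 z90 160.6 r 60.9
  az 45 68 z90 160.8 r 60.3
  az 75 34 z90 162.0 r 60.3
  az 105 10 z90 161.8 r 58.5
  az 135 11 z90 161.8 r 58.7
```

It is level, its rim height is the expected 162, and it is centred within 2 mm. Lowering now.

Run:
```python
from h import *
C=cover_R(8,0)
p,T=pose(MID,C,np.r_[BIG,4+67.])
robot.movel(p+[0,0,15],feed=120);rep('near')
robot.movel(p+[0,0,1],feed=40);robot.sleep(.2);rep('low')
if abs(robot.state()['wrist_force'][2])<10: robot.movel(p+[0,0,-.5],feed=10)
rep('down')
robot.set_gripper(0.32,40);rep('open')
robot.movel(p+[0,0,60],feed=120);rep('up')
robot.movel(p+[-40,-100,190],feed=250);rep('side')
for n in('scene','top'):
    im,d,i=cap(n);np.savez('m5%s.npz'%n,im=im,d=d)
    if n=='top':a=cv2.resize(im[180:290,190:300],(400,400))
    else:b=cv2.resize(im[130:250,200:320],(400,400))
save('m5',np.hstack([a,b]))
```

```text
near t 14.87 p [518.1 -16.4  51.1] F [ 0.3  0.5 -1.7] w 0.144
low t 15.57 p [517.8 -16.4  36.8] F [1.9 0.6 2.9] w 0.146
down t 15.87 p [518.7 -16.3  36.2] F [ 1.3 -0.1  9.3] w 0.148
open t 16.38 p [517.1 -16.4  34.8] F [ 0.3  0.7 -0.8] w 0.321
up t 17.04 p [517.2 -16.4  95.4] F [0.1 0.4 0.2] w 0.317
side t 17.87 p [ 477.  -115.   224.3] F [ 0.1 -0.6 -0.2] w 0.319
```

View pics/m5.png

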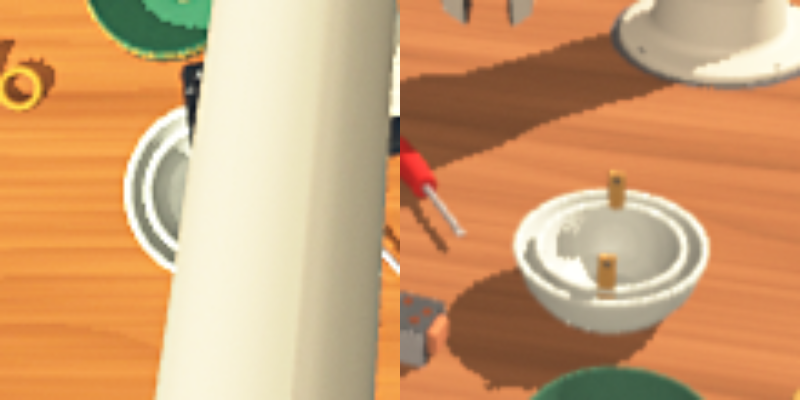

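The middle cover is nested in the big one with both rims level; in this view its straps are at crop (617,190) and (607,270). Now the small cover.

```bash
sed -i 's/c=np.array(\[508.8,-270.5,93.3\]),yaw=-8.3/c=np.array([509.,-270.4,93.3]),yaw=-8.7/' h.py
python3 - <<'E'
from h import *
z=np.load('m5scene.npz');P=cloud(z['im'],z['d'],cams.camera_info('scene'));s=cv2.cvtColor(z['im'],cv2.COLOR_RGB2HSV)
q=P[(s[...,1]<70)&(s[...,2]>70)&(P[...,2]>51)&(P[...,2]<62)];r=np.linalg.norm(q[:,:2]-BIG,axis=1)
for a,b in((50,63),(68,80)):
    e=q[(r>a)&(r<b)];A=np.c_[2*e[:,:2],np.ones(len(e))];v=np.linalg.lstsq(A,(e[:,:2]**2).sum(1),rcond=None)[0];pl=np.linalg.lstsq(np.c_[e[:,:2]-v[:2],np.ones(len(e))],e[:,2],rcond=None)[0]
    print(len(e),'c',v[:2].round(1),'r',np.sqrt(v[2]+v[0]**2+v[1]**2).round(1),'tilt',np.degrees(pl[:2]).round(1),'z',pl[2].round(1))
C=cover_R(SM['yaw'],40);p,T=pose(SM,C,SM['c']);z=C[:,2]
robot.set_gripper(0.42,40)
robot.goto([460,-240,260],T);rep('wp')
robot.goto(p+65*z,T);rep('pre')
robot.movel(p,feed=100);rep('at')
robot.set_gripper(0,40);rep('grip')
if robot.state()['grip_width']>.1:
    robot.movel(p+60*z,feed=80);rep('lift')
    robot.movel(p+60*z+[0,0,80],feed=150);rep('up')
im,d,i=cap('scene');np.savez('s1.npz',im=im,d=d);save('s1',im,(110,80,250,220),3.5)
E
```

```text
243 c [478.8 -21.1] r 57.1 tilt [0.1 0.1] z 54.8
323 c [478.8 -21.5] r 73.9 tilt [0.3 0.1] z 54.7
wp t 19.07 p [ 459.7 -240.2  261. ] F [ 0.3  0.4 -0. ] w 0.42
pre t 19.69 p [ 509.5 -269.1  130.9] F [-0.8 -0.2  1.2] w 0.42
at t 20.49 p [ 549.9 -276.9   82.4] F [ 0.7 -0.8 -0.5] w 0.418
grip t 21.02 p [ 550.1 -276.8   82.1] F [-1.3  0.5  2.8] w 0.145
lift t 21.93 p [ 512.  -270.7  127.6] F [ 0.2 -0.1 -0.5] w 0.145
up t 22.61 p [ 511.3 -270.3  206.7] F [-1.   0.1 -0.9] w 0.145
```

View pics/s1.png

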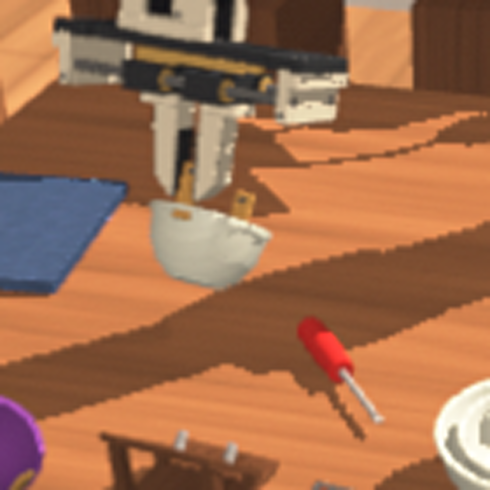

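Run:
```python
from h import *
C=cover_R(-70,0);cz=125
p,T=pose(SM,C,np.r_[BIG,cz+63.]);print(p.round(1))
robot.goto(p+[0,-60,50],T);robot.goto(p,T);robot.sleep(.25);rep('over')
for n in('scene','top'):
    im,d,i=cap(n);np.savez('s2%s.npz'%n,im=im,d=d);P=cloud(im,d,i);s=cv2.cvtColor(im,cv2.COLOR_RGB2HSV)
    m=(s[...,1]<75)&(s[...,2]>60)&(P[...,2]>cz+38)&(P[...,2]<cz+60);r=np.linalg.norm(P[...,:2]-BIG,axis=-1);m&=(r<52)&(r>34)
    e=P[m]
    if len(e)<15: print(n,len(e));continue
    az=np.degrees(np.arctan2(e[:,1]-BIG[1],e[:,0]-BIG[0]))
    for a in range(-180,180,30):
        k=(az>=a)&(az<a+30)
        if k.sum()>2: print(n,'az',a+15,k.sum(),'ztop',np.percentile(e[k,2],85).round(1),'rmax',np.linalg.norm(e[k,:2]-BIG,axis=1).max().round(1))
    if n=='scene':b=cv2.resize(im[70:230,190:350],(480,480))
save('s2',b)
```

```text
[485.8 -44.9 152.6]
over t 24.44 p [486.5 -46.4 153.3] F [-0.   0.3 -1.5] w 0.146
scene az -165 35 ztop 172.1 rmax 43.7
scene az -135 27 ztop 172.6 rmax 44.0
scene az -45 21 ztop 182.4 rmax 45.4
scene az -15 33 ztop 172.4 rmax 46.1
scene az 15 34 ztop 172.8 rmax 46.5
scene az 45 28 ztop 172.6 rmax 44.3
scene az 75 14 ztop 173.1 rmax 44.7
scene az 105 6 ztop 172.0 rmax 41.9
scene az 135 20 ztop 172.1 rmax 43.5
scene az 165 31 ztop 171.8 rmax 42.7
top az -165 19 ztop 173.6 rmax 44.7
top az -135 16 ztop 173.7 rmax 44.2
top az -15 13 ztop 175.4 rmax 42.2
top az 15 20 ztop 173.9 rmax 42.6
top az 45 18 ztop 173.5 rmax 42.8
top az 75 21 ztop 175.2 rmax 42.7
top az 105 8 ztop 174.6 rmax 41.8
top az 135 16 ztop 175.8 rmax 43.3
top az 165 18 ztop 173.7 rmax 44.3
```

View pics/s2.png

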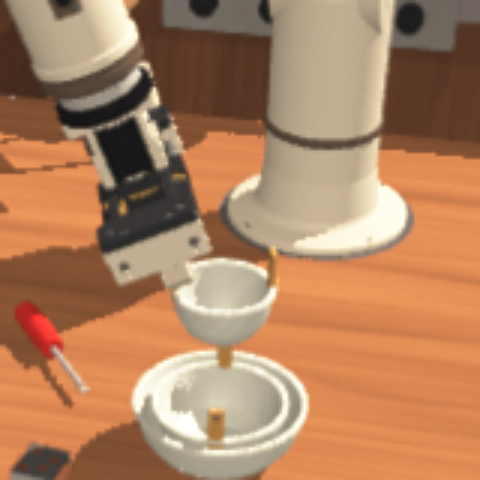

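The small cover hangs level (rim z 172–173 all round) and centred, clear of the middle cover's straps. Lowering it.

Run:
```python
from h import *
C=cover_R(-70,0);p,T=pose(SM,C,np.r_[BIG,8+63.])
robot.movel(p+[0,0,15],feed=120);rep('near')
robot.movel(p+[0,0,1],feed=40);robot.sleep(.2);rep('low')
if abs(robot.state()['wrist_force'][2])<8: robot.movel(p+[0,0,-.5],feed=10)
rep('down')
robot.set_gripper(0.32,40);rep('open')
robot.movel(p+[0,0,60],feed=120);rep('up')
robot.movel(p+[-30,-200,190],feed=250);rep('side')
Q={}
for n in('scene','top'):
    im,d,i=cap(n);np.savez('s3%s.npz'%n,im=im,d=d);P=cloud(im,d,i);s=cv2.cvtColor(im,cv2.COLOR_RGB2HSV)
    q=P[(s[...,1]<70)&(s[...,2]>70)&(P[...,2]>51)&(P[...,2]<62)];r=np.linalg.norm(q[:,:2]-BIG,axis=1)
    for a,b in((36,48),(52,63),(68,80)):
        e=q[(r>a)&(r<b)];A=np.c_[2*e[:,:2],np.ones(len(e))];v=np.linalg.lstsq(A,(e[:,:2]**2).sum(1),rcond=None)[0];pl=np.linalg.lstsq(np.c_[e[:,:2]-v[:2],np.ones(len(e))],e[:,2],rcond=None)[0]
        print(n,len(e),'c',v[:2].round(1),'r',np.sqrt(v[2]+v[0]**2+v[1]**2).round(1),'tilt',np.degrees(pl[:2]).round(1),'z',pl[2].round(1))
    # knob: cream, above floor, inside tin
    c=np.array([669.2,22.7]);k=(P[...,2]>26)&(P[...,2]<45)&(np.linalg.norm(P[...,:2]-c,axis=-1)<60)&~((s[...,0]>50)&(s[...,0]<100)&(s[...,1]>80))
    l=cv2.connectedComponentsWithStats(k.astype(np.uint8))
    for j in range(1,l[0]):
        if l[2][j,4]>8:
            t=P[l[1]==j];t=t[t[:,2]>31];print(n,'knob?',l[3][j].round(1),l[2][j,4],t.mean(0).round(1),t.min(0).round(1),t.max(0).round(1))
    if n=='top':a=cv2.resize(im[130:270,190:330],(400,400))
    else:b=cv2.resize(im[150:310,200:360],(400,400))
save('s3',np.hstack([a,b]))
```

```text
near t 25.54 p [486.4 -45.   51.1] F [ 0.  -0.2 -1. ] w 0.143
low t 26.24 p [485.7 -44.8  36.5] F [ 0.6 -0.3  0. ] w 0.143
down t 26.54 p [486.3 -45.4  36. ] F [-1.2 -1.1  7.5] w 0.144
open t 27.06 p [485.7 -44.8  34.9] F [0.6 0.1 0.5] w 0.319
up t 27.71 p [485.6 -44.8  95.4] F [ 0.5  0.2 -0.3] w 0.319
side t 28.82 p [ 455.7 -243.   224.6] F [-0.1  0.1  0.7] w 0.317
scene 145 c [479.  -20.5] r 41.3 tilt [0.2 0.3] z 54.8
scene 230 c [478.7 -21.2] r 57.1 tilt [0.1 0. ] z 54.8
scene 318 c [478.8 -21.4] r 73.8 tilt [0.2 0. ] z 54.7
scene knob? [258.7 260.7] 100 [669.2   8.6  34.3] [654.5  -3.7  31.2] [681.6  20.6  37.2]
top 135 c [476.1 -21. ] r 41.0 tilt [0.1 0.5] z 55.4
top 200 c [476.1 -22.1] r 56.7 tilt [ 0.2 -0.3] z 55.4
top 289 c [476.1 -22.3] r 73.5 tilt [-0.1  0.3] z 55.7
top knob? [239.4 173.7] 54 [666.8   7.6  35.1] [655.6  -4.2  31.2] [679.   18.4  40.2]Traceback (most recent call last):
  File "<stdin>", line 25, in <module>
    return _nx.concatenate(arrs, 1, dtype=dtype, casting=casting)
           ~~~~~~~~~~~~~~~^^^^^^^^^^^^^^^^^^^^^^^^^^^^^^^^^^^^^^^
ValueError: all the input arrays must have same number of dimensions, but the array at index 0 has 3 dimension(s) and the array at index 1 has 1 dimension(s)
```

The small cover is nested and level: all three rims are concentric within 1 mm, tilt ≤0.5°, z≈55. The knob is at (668,8) with its top at 35, which matches 3+32. Fetching it now.

```bash
cat >> h.py <<'E'
def down(yaw):
    a=np.radians(yaw);x=np.array([np.cos(a),np.sin(a),0]);y=np.array([0,0,-1.]);return np.c_[x,y,np.cross(x,y)]
E
python3 - <<'E'
from h import *
K=np.array([667.8,7.9]);p=np.r_[K,14.5-TIP]
ok=[(y,planner.inverse_kinematics(p,down(y)),planner.inverse_kinematics(np.r_[BIG,60-TIP],down(y-25))) for y in(70,-110)]
for o in ok: print(o[0],*[None if q is None else np.round(q) for q in o[1:]])
y=min((o for o in ok if o[1] is not None),key=lambda o:np.abs(np.array(o[1])-robot.state()['q']).max())[0]
T=down(y);print('yaw',y)
robot.set_gripper(0.5,20)
robot.goto([560,-180,260],T);rep('wp')
robot.goto(p+[0,0,110],T);rep('pre')
robot.movel(p,feed=110);rep('at')
robot.set_gripper(0,20);rep('grip')
if robot.state()['grip_width']>.2:
    robot.movel(p+[0,0,150],feed=150);rep('lift')
im,d,i=cap('scene');np.savez('k1.npz',im=im,d=d);save('k1',im,(180,110,340,300),3)
E
```

```text
70 [-8. 43.  7. 94. -7. 44. 73.] [-10.  24.  11. 121.  -8.  35.  51.]
-110 [-29.  49.  39.  95. -38.  50. -84.] [ -33.   29.   40.  122.  -30.   39. -108.]
yaw 70
wp t 30.03 p [ 560.4 -178.7  260.6] F [ 0.1 -1.5 -1.2] w 0.502
pre t 31.09 p [668.3   4.7  97. ] F [-0.4 -0.4  0.4] w 0.501
at t 32.24 p [668.7   7.9 -13.1] F [-0.5  0.2  0.3] w 0.501
grip t 32.72 p [668.2   7.9 -13.5] F [-1.  -0.6  2.6] w 0.266
lift t 33.87 p [666.8   7.9 134.7] F [ 0.2  0.3 -1.2] w 0.271
```

View pics/k1.png

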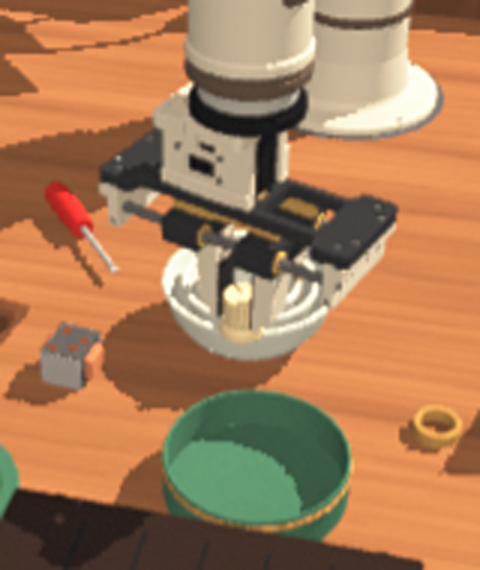

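The knob is held upright and the tin is empty. Placing it.

Run:
```python
from h import *
T=down(45);p=np.array([477.5,-20.8,60-TIP])
robot.goto(p+[0,0,105],T);rep('over')
robot.movel(p,feed=90);robot.sleep(.15);rep('low')
robot.set_gripper(0.42,20);rep('open')
robot.movel(p+[0,0,120],feed=120);rep('up')
robot.goto([440,-260,230],T);robot.sleep(.3);rep('away')
B={}
for n in('scene','top'):
    im,d,i=cap(n);B[n]=im;P=cloud(im,d,i);s=cv2.cvtColor(im,cv2.COLOR_RGB2HSV)
    q=P[(s[...,1]<70)&(s[...,2]>70)&(P[...,2]>51)&(P[...,2]<62)];r=np.linalg.norm(q[:,:2]-BIG,axis=1)
    for a,b in((36,48),(52,63),(68,80)):
        e=q[(r>a)&(r<b)];A=np.c_[2*e[:,:2],np.ones(len(e))];v=np.linalg.lstsq(A,(e[:,:2]**2).sum(1),rcond=None)[0];pl=np.linalg.lstsq(np.c_[e[:,:2]-v[:2],np.ones(len(e))],e[:,2],rcond=None)[0]
        print(n,len(e),'c',v[:2].round(1),'r',np.sqrt(v[2]+v[0]**2+v[1]**2).round(1),'tilt',np.degrees(pl[:2]).round(1),'z',pl[2].round(1))
save('f1',np.hstack([cv2.resize(B['top'][80:290,60:410],(700//2,210)),cv2.resize(B['top'][195:265,215:285],(210,210))]),s=1.35)
```

```text
over t 34.71 p [478.6 -20.6 136.8] F [ 0.7  0.  -0.4] w 0.268
low t 36.17 p [478.  -20.8  32. ] F [-0.3 -0.9 -0.8] w 0.268
open t 36.67 p [477.5 -20.8  31.5] F [-0.  -1.   0.1] w 0.422
up t 37.82 p [476.8 -20.8 150.8] F [-0.4 -0.2 -0.1] w 0.42
away t 39.12 p [ 440.4 -258.9  229.6] F [ 0.  -0.2 -0.3] w 0.418
scene 139 c [478.6 -20.2] r 41.2 tilt [-0.   0.2] z 54.7
scene 229 c [478.9 -21.2] r 57.1 tilt [ 0.1 -0.2] z 54.8
scene 312 c [478.9 -21.4] r 73.9 tilt [ 0.2 -0.1] z 54.8
top 133 c [476. -21.] r 40.9 tilt [-0.1 -0.1] z 55.7
top 206 c [476.3 -22. ] r 56.7 tilt [-0.2 -0.2] z 55.3
top 282 c [476.2 -22.3] r 73.6 tilt [ 0.1 -0.2] z 55.7
```

View pics/f1.png

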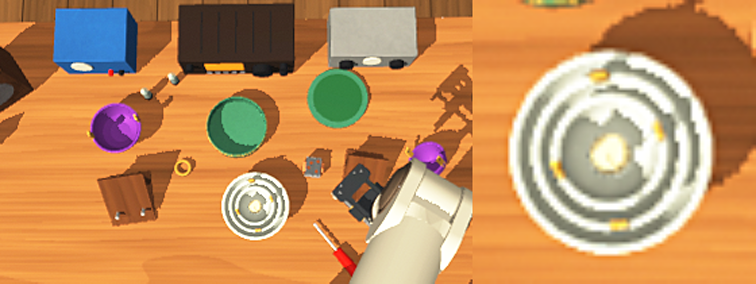

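The final view shows three concentric covers at crop (255,206) with the cream knob in the middle, the tin and easels empty, and the bystanders where they were. The robot is clear of everything, so I'm handing the job in.

```bash
python3 -c "
from h import *
print(robot.finish_job());rep()"
```

```text
the job is handed in; nothing more can be done
None
the job is handed in; nothing more can be done
```

The job is done and handed in at about 39 s of the 72 s allowed. The middle cover lies level in the big one, the small cover lies level in the middle one, and the cream knob was let go in the small cover last.

- **Missed grip:** My first grip on the middle cover's strap closed on nothing and moved nothing. The picture showed the real finger ends about 28.5 mm behind the reported TCP, which disagrees with the description. I corrected for this from then on, and every later grasp and placing worked first time.
- **Final checks:**
  - In both cameras the three rims are concentric within about 1.3 mm, tilted 0.2° or less, and at z≈55 mm (56 expected).
  - The two cameras disagree by about 2.5 mm in x, roughly the stated calibration error.
  - The big cover moved less than 0.5 mm.
  - The knob is at the centre of the small cover, and the tin and both easels are empty.
  - The purple covers and other things look undisturbed by eye, but I did not measure them.
  - The largest wrist force at my checks was about 9 N. I did not log it between checks.

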